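# Clear the scan plate and trigger the scanner

## Robot

A 6-joint arm with a two-finger parallel gripper is mounted at the origin on the work surface. World frame = base frame: x ahead of the robot, y to its left, z up, the work surface at z = 0. Lengths are in m, angles in rad, forces in N, time in s.
With the tool pointing down it reaches from about 0.375 to 0.975 m from the base axis. Payload 3.8 kg.
Tool frame: the origin (TCP) lies between the finger pads, 19 mm behind the fingertips; this is the grasp point; z points along the fingers, y is the direction in which the jaws open and shut (so a half turn about z gives the same grasp; the last joint's range is limited). The gripper opens to 85 mm and grips with 20 to 120 N. Pads are 22 mm wide; open, the fingers measure 114 mm over their backs; the gripper's body (76 mm by 85 mm) begins 54 mm behind the grasp point. The pads swing forward as they close: fully open they stand 13 mm farther back than shut.
Start: joints at [-0.037, 0.264, 1.604, -0, 1.274, -0.037], TCP at [0.675, -0, 0.25] pointing down, gripper open.
Joint ranges: [-2.63, 2.63], [-0.94, 2.18], [0.31, 2.57], [-1.31, 4.45], [0, 2.66], [-2.55, 2.55]. Speed limits (rad/s): [2.57, 2.57, 3.14, 3.14, 3.14, 3.14].

## Interface

Orientations are given as a unit quaternion [w, x, y, z].
In Python, from plant import monitor, camera, r, boxes_of, pinpoint gives the robot as it stands.
- The arm moves only by the tool carry_out, never from a script. Its argument "commands" is a list of rows, each a list of 7 numbers: the turn, a rotation vector about the world's x, y, z in rad, then the shift along the world's x, y, z in m, then the finger opening in m, from 0 to 0.0854. A call has 1 to 20 rows; each row is the pose to reach, as a shift and turn from the pose commanded when the call began; what a row does not reach only later rows make up. A row lasts 1/10 s, in which the tool goes at most 50 mm and 8.59 degrees, less where a joint would pass 70% of its speed; a pose out of reach is approached as far as the arm can. A call with a gripper value outside its range is refused whole. The fingers move at their own pace and stop on an object; "squeeze" is the grip in N (left out, the last holds). Time passes only in rows, so rows that repeat a pose let the fingers close. It gives the time, the measured TCP pose, the force and the opening at its end, in the units of the state.
- monitor.get_obs(): the state, without advancing time (a new reading comes with each control period).
- camera(name): name is "scene" or "side" or "wrist"; returns a dict with "color" (420x560x3 uint8, blue, green, red), "K" (3x3 intrinsics, pixels), "k1" (the pictures are not rectified: a ray, as slopes to the right and down, at radius r is drawn at 1 + k1 r^2 times it, then the intrinsics apply), "position" and "rotation" of the camera in the world. Camera axes: x right, y up, looking along -z (the intrinsics and any distortion apply to the point x, -y, -z); pixel columns grow to the right and rows downward; lengths in m; the calibration is good to about 2 mm. A picture is of the moment at which its call begins. There is no depth.
- r.finish_job(): hands the job in, once; it reports no verdict.
Trained networks look in the newest picture that a camera, given by its name, has taken for a name from the list of things; names that differ only in an ending like _2 or _b are one class to them, and where a whole thing is asked for, a point or a joint stands for the part that bears it (a point fixed in the world has none). Each returns a list of dicts, best first, with "p" (0 to 1); they miss things now and then, are a little off and sometimes report something else, mostly with a low value. They report only what shows in the picture. A call takes as long as a camera call. They do not tell look-alikes from the thing itself.
- boxes_of(name, camera): "bbox" ([left, top, width, height] in pixels, round what is visible of it).
- pinpoint(name, camera): "uv" ([column, row] in pixels: a listed point, or the origin of a listed thing).
The state is a dict: "time": time; "qpos": joint angles; "qvel": joint speeds; "effort": joint torques, N m; "eef_pos": TCP position; "ee_rot": TCP orientation; "force": force on the tool from outside, world axes, zero at the start; "ft_torque": the same for the moment, N m; "grip_width": finger opening in m.
Only numpy, scipy, OpenCV 4.12 (cv2) and the standard library are available. Lean on these libraries where they do the work, as an engineer would, in place of code of your own. Each camera call takes 0.05 s, during which the arm holds its last target. There are 200 camera calls.

## Task

Use the scraper block to push all four loose metal offcuts off the scan plate into the catch tray beside it, and stand the scraper back upright on its rubber pad. Only when the plate is clear, squeeze the trigger of the clamped scanner gun all the way in, hold it there for about two seconds while it takes its picture, and let it spring back. Do not move the offcuts with the fingers, and leave the other things on the bench where they are.

Things in the scene. Friction and masses are not known exactly. Their poses are not given: they have to be found in the camera images.
- station: Fixed scan plate with catch tray. Origin: on the table under the plate's centre; z up. The bare aluminium plate is a flat-topped block, 150 mm along x, 160 mm along y, top 40 mm above the table, no rim. The tray lies along its -y edge (y = -80 mm).
- tray (a point): Middle of the floor of the steel catch tray beside the plate, at x = 0, y = -136, z = 4 mm in the station's frame, with its axes. Inside the tray measures 182 mm along x and 111 mm along y, from the plate's edge outward; its walls stand 25 mm above the table, lower than the plate.
- scraper: Loose scraper block, 0.13 to 0.21 kg, standing upright on the pad. Origin: centre of its underside; z up, x along its length. Black rubber foot 120 mm (x) by 24 mm (y) by 22 mm high; above it a wooden handle 90 mm (x) by 20 mm (y) from 22 to 66 mm high. Pinch the handle across its 20 mm from above.
- pad: Fixed flat black rubber pad, 150 mm (x) by 70 mm (y), 4 mm thick, on the table: the scraper's place. Origin: centre of its underside. The scraper starts at its centre with its x axis within 3 degrees of the pad's.
- gun: Fixed scanner gun, black and grey plastic, clamped on its side on a steel stand, so grip and trigger lie level, 90 mm above the table. Origin: on the table; z up. Grey barrel, 52 mm thick, along y at x = 68 mm, from y = 66 mm to a drooping black head at y = -115 mm. Base plate 10 mm thick; nothing else is under grip and trigger.
- grip (a point): Centre of the gun's black grip, at x = -8, y = 14, z = 90 mm in the gun's frame, with its axes. The grip is 100 mm long (x), 28 mm deep (y), 30 mm thick (z). The trigger lies along its -y side.
- squeeze (a point): Point at x = -12, y = 4, z = 90 mm in the gun's frame, with its axes: a good TCP place to pinch grip and trigger together from above, fingers closing along y. Here the two measure about 56 mm along y with the trigger out (y from -28 to 28 mm), 43 mm with it in.
- trigger (a joint): Trigger angle, rad: 0 out, 0.30 fully in at its stop. Grey blade 72 mm long, 8 mm thick, 18 mm high; hinge vertical at x = 30, y = -11 mm of the gun's frame, blade reaching to -x, flared to -y; swings in to +y. Sprung: pushed 42 mm from the hinge it takes 3 N to start, 8 N fully in.
- offcut1: Loose square-cut steel offcut, 13 x 11 x 10 mm high, 11 g, on the plate. Its origin is the centre of the underside as it starts, lying flat on the plate; z up.
- offcut2: Loose round steel offcut, 13.6 mm diameter, 10 mm high, 11 g, on the plate. Its origin is the centre of the underside as it starts, lying flat on the plate; z up.
- offcut3: Like offcut1. Its origin is the centre of the underside as it starts, lying flat on the plate; z up.
- offcut4: Like offcut2. Its origin is the centre of the underside as it starts, lying flat on the plate; z up.
- spool: Bystander: solder spool, 60 mm diameter, 56 mm high. Origin under its centre.
- tape: Bystander: black roll of tape, 68 mm diameter, 19 mm high, lying flat. Origin under its centre.
- tin: Bystander: small round tin, 54 mm diameter, 32 mm high. Origin under its centre.
- driver: Bystander: screwdriver lying behind the station. Origin under its centre, x along it.
- gluegun: Bystander: small yellow glue gun lying loose on its side at the back of the table, about 190 mm by 130 mm, 42 mm high. Not the scanner gun.
- notes: Bystander: yellow block of notes, 76 x 76 x 12 mm. Origin under its centre.
- mug: Bystander: white mug, 80 mm diameter, 90 mm high, at the left. Origin under its centre.
Things that resemble listed ones, but are neither listed nor needed, are in the scene too. What is shaped like the gun but orange is not meant. There is more than one size of the scraper; the one meant has the size given above.

How it is judged:
On the way, in this order (a step that is already met when the one before it is completed fails the run):
1. all four offcuts lie in the catch tray (z of each of offcut1, offcut2, offcut3, offcut4 in the frame of station below 0.03 m and y of offcut1 in the frame of station between -0.195 and -0.075 m and x of offcut1 in the frame of station between -0.095 and 0.095 m and y of offcut2 in the frame of station between -0.195 and -0.075 m and x of offcut2 in the frame of station between -0.095 and 0.095 m and y of offcut3 in the frame of station between -0.195 and -0.075 m and x of offcut3 in the frame of station between -0.095 and 0.095 m and y of offcut4 in the frame of station between -0.195 and -0.075 m and x of offcut4 in the frame of station between -0.095 and 0.095 m), for 0.2 s.
2. the scraper stands upright on its pad, let go (horizontal distance between scraper and pad below 0.035 m and angle between scraper's own z axis and vertical below 0.1 rad and z of scraper in the frame of pad below 0.012 m and contact force between the fingers and scraper below 0.1 N), for 0.2 s.
3. the trigger is squeezed fully in (over 0.24 rad) and held for a second (value of joint trigger above 0.24 rad), for 1 s.
4. the trigger is let go and is back out (under 0.03 rad) (value of joint trigger below 0.03 rad), for 0.2 s.
At the end, for the whole second after the job is handed in: All four offcuts lie at rest in the catch tray; the scraper stands upright (within 0.1 rad) and still on its pad, its centre within 35 mm of the pad's, let go; the trigger is back out (under 0.03 rad) (all of step 1 and all of step 2 and value of joint trigger below 0.03 rad and linear speed of each of scraper, offcut1, offcut2, offcut3, offcut4 below 0.02 m/s); the robot touches nothing.
It fails at once if the trigger is pulled (over 0.08 rad) while an offcut is still on the plate (value of joint trigger above 0.08 rad and z of any of offcut1, offcut2, offcut3, offcut4 in the frame of station above 0.03 m).
It fails at once if an offcut is pushed with the fingers (over 1 N) (contact force between the fingers and offcut1 above 1 N or contact force between the fingers and offcut2 above 1 N or contact force between the fingers and offcut3 above 1 N or contact force between the fingers and offcut4 above 1 N).
It fails at once if a bystander is moved by more than 30 mm (distance of any of spool, tape, tin, driver, gluegun, notes, mug from where it was at the start of the episode above 0.03 m).
It also fails if it takes over 66 s, if anything falls off the work surface, if the arm or the gripper's body presses on something with over 40 N, if the wrist force passes 120 N, or if a joint passes its speed limit or range.

## Working session

There is one attempt and no reset: what is moved stays moved. The work goes in short steps, Python scripts to look and compute and a tool call to move; the robot and the scene stay as the last step left them, time stands still between calls to the robot, and variables do not carry over. Pictures are saved under pics/ and viewed, about 8 in all and at most 12, crops included, and the job is handed in when it is done.

Besides the shell and the picture viewer there is one more tool, called as name(argument=value, ...), one argument or row to a line, values as JSON. carry_out: Moves the arm, as the interface text tells. Its arguments: {"type":"object","properties":{"commands":{"type":"array"},"squeeze":{"type":"number"}},"required":["commands"]}

```bash
ls; mkdir -p pics
cat > h.py <<'E'
import numpy as np, cv2, json
from plant import monitor, camera, r, boxes_of, pinpoint
def shot(name, fn=None):
    c=camera(name)
    if fn: cv2.imwrite('pics/'+fn,c['color'])
    return c
def ray(c,uv):
    K=np.array(c['K']);k=c['k1']
    k=float(np.ravel(k)[0])
    p=cv2.undistortPoints(np.array([[uv]],float),K,np.array([k,0,0,0.]))[0,0]
    d=np.array(c['rotation'])@np.array([p[0],-p[1],-1.])
    return np.array(c['position']),d
def at(c,uv,z):
    o,d=ray(c,uv); return o+d*(z-o[2])/d[2]
def proj(c,P):
    q=np.array(c['rotation']).T@(np.array(P,float)-np.array(c['position']))
    s=np.array([q[0]/-q[2],-q[1]/-q[2]]); s=s*(1+float(np.ravel(c['k1'])[0])*(s@s))
    K=np.array(c['K']); return K[:2,:2]@s+K[:2,2]
def tri(rs):
    A=np.zeros((3,3));b=np.zeros(3)
    for o,d in rs:
        d=d/np.linalg.norm(d);M=np.eye(3)-np.outer(d,d);A+=M;b+=M@o
    return np.linalg.solve(A,b)
E
python3 - <<'E'
from h import *
cs={n:shot(n,n+'1.png') for n in('scene','side')}
cv2.imwrite('pics/both1.png',cv2.resize(np.vstack([cs['scene']['color'],cs['side']['color']]),None,fx=.714,fy=.714))
for n,c in cs.items():
    print(n,np.round(c['position'],3),np.round(c['rotation'],2).tolist(),c['k1'])
    for t,z in dict(station=0,tray=.004,scraper=.004,pad=0,gun=0,grip=.09,squeeze=.09,offcut1=.04,offcut2=.04,spool=0,tape=0,tin=0,driver=0,gluegun=0,notes=0,mug=0).items():
        for q in pinpoint(t,n)[:5]:
            if q['p']>.2: print(t,np.round(q['uv']),round(q['p'],2),np.round(at(c,q['uv'],z)[:2],3))
E
```

```text
pics
scene [ 1.418 -0.396  0.891] [0.76, 0.38, 0.23, 0.48] -0.07053625195289075Traceback (most recent call last):
  File "<stdin>", line 8, in <module>
  File "h.py", line 14, in at
    o,d=ray(c,uv); return o+d*(z-o[2])/d[2]
        ~~~^^^^^^
  File "h.py", line 11, in ray
    d=np.array(c['rotation'])@np.array([p[0],-p[1],-1.])
      ~~~~~~~~~~~~~~~~~~~~~~~^~~~~~~~~~~~~~~~~~~~~~~~~~~
ValueError: matmul: Input operand 1 has a mismatch in its core dimension 0, with gufunc signature (n?,k),(k,m?)->(n?,m?) (size 3 is different from 4)
```

View pics/scene1.png

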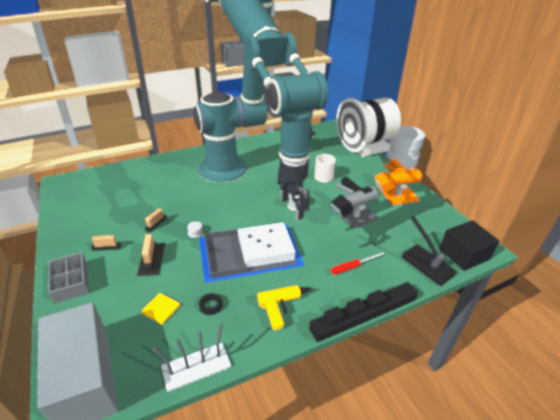

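View pics/side1.png

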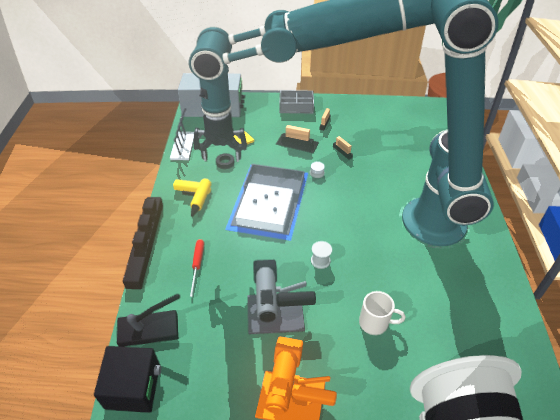

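The scene view shows the plate with four offcuts at (267,243) and the tray to its left. The scraper on its pad is at (148,252), with smaller look-alikes at (155,218) and (105,242). The grey gun is at (355,200) and the orange decoy at (398,185). The side view agrees: scraper (297,135), plate (265,205), gun (275,295). The camera rotation is a quaternion, so I'm fixing the helper.

```bash
sed -i "s/np.array(c\['rotation'\])/R(c)/g" h.py
cat >> h.py <<'E'
from scipy.spatial.transform import Rotation
def R(c):
    q=np.ravel(c['rotation']); return Rotation.from_quat(q[[1,2,3,0]]).as_matrix()
E
python3 - <<'E'
from h import *
for n in('scene','side'):
    c=shot(n)
    print(n,np.round(c['position'],3),np.round(c['K'],0).tolist())
    for t,z in dict(station=0,tray=.004,scraper=.004,pad=0,gun=0,grip=.09,squeeze=.09,offcut1=.04,offcut2=.04,spool=0,tape=0,tin=0,driver=0,gluegun=0,notes=0,mug=0).items():
        for q in pinpoint(t,n)[:5]:
            if q['p']>.2: print(t,np.round(q['uv'],1),round(q['p'],2),np.round(at(c,q['uv'],z)[:2],3))
print(monitor.get_obs())
E
```

```text
scene [ 1.418 -0.396  0.891] [[381.0, 0.0, 283.0], [0.0, 381.0, 210.0], [0.0, 0.0, 1.0]]
station [264.  248.3] 0.6 [ 0.551 -0.035]
tray [229.6 253.6] 0.87 [ 0.532 -0.151]
tray [295.7 205.5] 0.69 [0.384 0.169]
scraper [107.6 246.7] 0.7 [ 0.334 -0.519]
scraper [156.8 222. ] 0.63 [ 0.269 -0.34 ]
scraper [149.7 258.6] 0.59 [ 0.449 -0.398]
pad [152.8 258.4] 0.69 [ 0.448 -0.388]
gun [389.3 183.4] 0.84 [0.401 0.61 ]
gun [348.5 205. ] 0.77 [0.46  0.363]
gun [212.6 306.3] 0.61 [ 0.714 -0.266]
grip [398.  165.6] 0.74 [0.41  0.627]
grip [351.8 186.2] 0.71 [0.462 0.364]
squeeze [347.6 185.4] 0.74 [0.451 0.352]
squeeze [395.8 170.1] 0.66 [0.435 0.595]
spool [294.8 206.1] 0.58 [0.382 0.167]
tape [210.5 307.2] 0.66 [ 0.714 -0.273]
tin [194.2 234.5] 0.73 [ 0.387 -0.233]
tin [211.2 304.9] 0.46 [ 0.707 -0.268]
driver [355.3 267. ] 0.6 [0.752 0.199]
gluegun [272.7 300.2] 0.97 [ 0.764 -0.099]
notes [161.1 309.9] 0.63 [ 0.667 -0.405]
mug [320.6 173. ] 0.92 [0.212 0.379]
side [0.492 1.047 1.13 ] [[477.0, 0.0, 283.0], [0.0, 477.0, 207.0], [0.0, 0.0, 1.0]]
station [266.2 211.8] 0.8 [ 0.552 -0.026]
tray [278
[... 911 characters left out ...]

{'time': 1.85, 'qpos': array([-3.68636209e-02,  2.63936479e-01,  1.60401570e+00,  3.59026877e-05,
        1.27369479e+00, -3.68840118e-02]), 'qvel': array([-7.56918899e-06, -8.13529450e-04, -4.32836337e-04, -1.21908574e-03,
        1.68805020e-04,  7.44318989e-04]), 'effort': array([-1.26019437e-03, -5.15049219e+01, -3.67709291e+01, -1.57578920e-04,
        9.87270105e-04, -8.08231050e-06]), 'eef_pos': array([6.74989235e-01, 3.44058401e-05, 2.49946622e-01]), 'ee_rot': array([-3.15787288e-05,  7.07103288e-01,  7.07110274e-01, -5.90482658e-06]), 'force': array([0.05949159, 0.95321836, 0.16791503]), 'ft_torque': array([-0.02517531,  0.02763304,  0.06561302]), 'grip_width': 0.08555397937744978}
```

Run:
```python
from h import *
s=cv2.imread('pics/scene1.png');d=cv2.imread('pics/side1.png')
def crop(im,x,y,w,h,f=4): return cv2.resize(im[y:y+h,x:x+w],None,fx=f,fy=f,interpolation=cv2.INTER_CUBIC)
a=crop(s,195,215,110,70);b=crop(d,225,160,90,80,4)[:280]
t=np.zeros((600,800,3),np.uint8)
t[:280,:440]=a; t[:280,440:800]=b
c=crop(s,90,205,110,75,4)[:300]; t[290:590,:440]=c
e=crop(d,272,105,88,75,4); t[290:590,440:792]=e
cv2.imwrite('pics/mos1.png',t)
```

```text
(no output)
```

View pics/mos1.png

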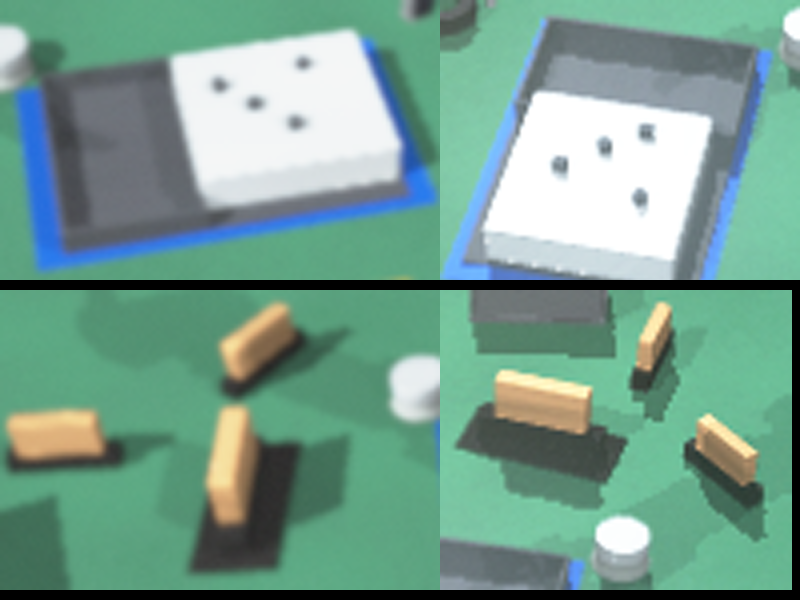

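The scraper look-alikes at scene (155,218) and (105,242) are shorter and stand on the bare table. The one at (148,252) is longer and stands on the black pad, so it's the one meant. Next I get yaws from the corners read off the crops.

Run:
```python
from h import *
S=shot('scene');D=shot('side')
def fit(name,xs,z,L,W):  # corners L along xs order
    P=np.array([at(c,u,z)[:2] for c,u in xs]); print(name,np.round(P,3).tolist()); return P
p=fit('plS',[(S,u) for u in[(238,229.2),(283.7,223),(295,252.2),(245.7,262.3)]],.04,0,0)
q=fit('plD',[(D,u) for u in[(248.7,183.2),(293.2,189.2),(285,224.5),(236.7,218)]],.04,0,0)
a=fit('padS',[(S,u) for u in[(153.7,243.2),(165,243.7),(160,275),(137.5,275)]],.004,0,0)
b=fit('padD',[(D,u) for u in[(282,133.7),(318.7,142.5),(313.2,152.5),(276.5,144.2)]],.004,0,0)
fit('hand',[(D,(286.2,125.5)),(D,(310,128.7))],.07,0,0)
fit('hand',[(S,(148.5,234.5)),(S,(145.5,262))],.07,0,0)
for X in(p,q,b): print(X.mean(0).round(4))
# plate: y axis points away from tray; p0,p3 tray side in S; q0,q1 tray side in D
yd=[p[1]-p[0],p[2]-p[3],q[3]-q[0],q[2]-q[1]]
print('plate y dir',[round(np.degrees(np.arctan2(*v[::-1])),1) for v in yd],[round(np.linalg.norm(v),3) for v in yd])
xd=[p[3]-p[0],p[2]-p[1],q[0]-q[1],q[3]-q[2]]
print('plate xish',[round(np.degrees(np.arctan2(*v[::-1])),1) for v in xd],[round(np.linalg.norm(v),3) for v in xd])
print('pad',[ (round(np.degrees(np.arctan2(*v[::-1])),1),round(np.linalg.norm(v),3)) for v in(b[0]-b[1],b[3]-b[2],b[1]-b[2],b[0]-b[3])])
fit('ofS',[(S,u) for u in[(250,236),(270.7,230.5),(258.7,240.5),(268.7,245.2)]],.045,0,0)
fit('ofD',[(D,u) for u in[(255,201.2),(266,196.5),(276.5,192.7),(275,209.5)]],.045,0,0)
```

```text
plS [[0.467, -0.096], [0.5, 0.062], [0.647, 0.032], [0.625, -0.128]]
plD [[0.613, -0.118], [0.465, -0.093], [0.49, 0.064], [0.641, 0.041]]
padS [[0.38, -0.372], [0.398, -0.337], [0.535, -0.381], [0.507, -0.446]]
padD [[0.507, -0.441], [0.367, -0.39], [0.389, -0.33], [0.527, -0.375]]
hand [[0.491, -0.405], [0.403, -0.388]]
hand [[0.408, -0.382], [0.53, -0.412]]
[ 0.5596 -0.0326]
[ 0.5521 -0.0266]
[ 0.4475 -0.3842]
plate y dir [np.float64(78.1), np.float64(82.1), np.float64(80.4), np.float64(80.9)] [np.float64(0.161), np.float64(0.162), np.float64(0.162), np.float64(0.16)]
plate xish [np.float64(-11.6), np.float64(-11.4), np.float64(-9.6), np.float64(-8.9)] [np.float64(0.161), np.float64(0.15), np.float64(0.151), np.float64(0.152)]
pad [(np.float64(-19.9), np.float64(0.149)), (np.float64(-18.3), np.float64(0.145)), (np.float64(-110.6), np.float64(0.065)), (np.float64(-106.6), np.float64(0.069))]
ofS [[0.521, -0.073], [0.524, 0.001], [0.553, -0.055], [0.588, -0.034]]
ofD [[0.587, -0.029], [0.553, -0.052], [0.519, -0.07], [0.522, 0.006]]
```

carry_out(
  commands=[
    [0,0,-1.9,-0.228,-0.388,0,0.0854],
    [0,0,-1.9,-0.228,-0.388,0,0.0854],
    [0,0,-1.9,-0.228,-0.388,0,0.0854],
    [0,0,-1.9,-0.228,-0.388,0,0.0854],
    [0,0,-1.9,-0.228,-0.388,0,0.0854],
    [0,0,-1.9,-0.228,-0.388,0,0.0854],
    [0,0,-1.9,-0.228,-0.388,0,0.0854],
    [0,0,-1.9,-0.228,-0.388,0,0.0854],
    [0,0,-1.9,-0.228,-0.388,0,0.0854],
    [0,0,-1.9,-0.228,-0.388,0,0.0854],
    [0,0,-1.9,-0.228,-0.388,0,0.0854],
    [0,0,-1.9,-0.228,-0.388,0,0.0854],
    [0,0,-1.9,-0.228,-0.388,0,0.0854],
    [0,0,-1.9,-0.228,-0.388,0,0.0854],
    [0,0,-1.9,-0.228,-0.388,0,0.0854],
    [0,0,-1.9,-0.228,-0.388,0,0.0854],
  ],
)

```text
time: 3.55
eef_pos: [0.447, -0.3879, 0.25]
ee_rot: [0.0, 0.987, -0.163, 0.0]
force: [-0.2, -0.1, 0.6]
grip_width: 0.0855
```

Run:
```python
from h import *
c=shot('wrist','w1.png')
o=monitor.get_obs();print(o['time'],o['qpos'].round(2),o['eef_pos'].round(4),o['ee_rot'].round(4),np.round(c['position'],3))
hsv=cv2.cvtColor(c['color'],cv2.COLOR_BGR2HSV)
for n in('scraper','pad'):
  for q in pinpoint(n,'wrist')[:2]: print(n,q['p'],q['uv'],at(c,q['uv'],.004).round(4))
# wooden handle mask
m=cv2.inRange(hsv,(8,60,100),(22,200,255))
n,l,st,ce=cv2.connectedComponentsWithStats(m)
for i in range(1,n):
  if st[i,4]>300:
    ys,xs=np.where(l==i);rc=cv2.minAreaRect(np.c_[xs,ys].astype(np.float32));bx=cv2.boxPoints(rc)
    print(st[i],bx.round(0).tolist(),[at(c,u,.07)[:2].round(4).tolist() for u in bx])
```

```text
3.6 [-0.76  0.11  1.79 -0.    1.25  1.14] [ 0.4471 -0.3879  0.25  ] [ 0.      0.9866 -0.1631  0.    ] [ 0.524 -0.415  0.374]
scraper 0.95 [291.1, 302.1] [ 0.2825 -0.3474  0.004 ]
scraper 0.95 [423.0, 219.3] [ 0.3378 -0.5222  0.004 ]
pad 0.8 [283.5, 165.5] [ 0.4469 -0.3928  0.004 ]
[ 272  125   25  102 2262] [[272.0, 125.0], [295.0, 125.0], [297.0, 226.0], [274.0, 226.0]] [[0.4969, -0.3984], [0.491, -0.4171], [0.4021, -0.3907], [0.4085, -0.3702]]
[ 398  219   80   26 1770] [[398.0, 243.0], [398.0, 219.0], [477.0, 220.0], [477.0, 244.0]] [[0.3551, -0.4755], [0.3789, -0.4813], [0.3538, -0.5505], [0.3294, -0.5464]]
[ 269  290   46   64 1428] [[260.0, 341.0], [304.0, 288.0], [322.0, 303.0], [278.0, 356.0]] [[0.291, -0.3137], [0.337, -0.3763], [0.3143, -0.3886], [0.2662, -0.3257]]
```

View pics/w1.png

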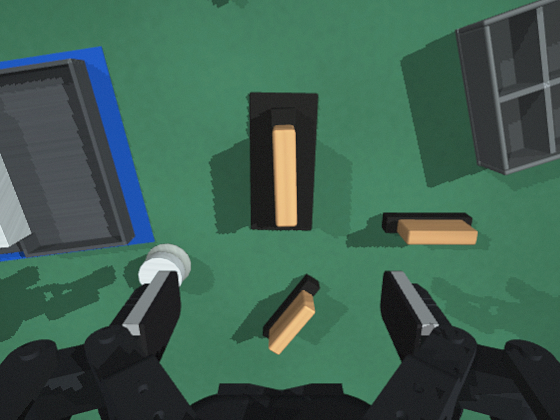

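The wrist view shows the scraper upright on its pad, with the handle at (272–297, 125–226) and no obstacles between the jaws. Its handle centre is about (0.449, -0.394) and its yaw about -17°. Now I descend and grip.

carry_out(
  commands=[
    [0,0,0.03,0.002,-0.006,-0.05,0.0854],
    [0,0,0.03,0.002,-0.006,-0.1,0.0854],
    [0,0,0.03,0.002,-0.006,-0.15,0.0854],
    [0,0,0.03,0.002,-0.006,-0.18,0.0854],
    [0,0,0.03,0.002,-0.006,-0.198,0.0854],
    [0,0,0.03,0.002,-0.006,-0.198,0.0854],
    [0,0,0.03,0.002,-0.006,-0.198,0.04],
    [0,0,0.03,0.002,-0.006,-0.198,0.01],
    [0,0,0.03,0.002,-0.006,-0.198,0.01],
    [0,0,0.03,0.002,-0.006,-0.198,0.01],
    [0,0,0.03,0.002,-0.006,-0.198,0.01],
    [0,0,0.03,0.002,-0.006,-0.198,0.01],
  ],
  squeeze=70,
)

```text
time: 4.9
eef_pos: [0.4496, -0.3945, 0.0532]
ee_rot: [0.001, 0.989, -0.149, 0.001]
force: [-0.4, 0.7, 6.1]
grip_width: 0.0188
```

carry_out(
  commands=[
    [0,0,0,0,0,0.03,0.01],
    [0,0,0,0,0,0.075,0.01],
    [0,0,0.03,0.01,0.04,0.1,0.01],
    [0,0,0.05,0.022,0.085,0.1,0.01],
    [0,0,0.07,0.034,0.13,0.1,0.01],
    [0,0,0.09,0.047,0.175,0.1,0.01],
    [0,0,0.11,0.059,0.22,0.1,0.01],
    [0,0,0.13,0.071,0.265,0.1,0.01],
    [0,0,0.13,0.083,0.31,0.1,0.01],
    [0,0,0.13,0.095,0.355,0.1,0.01],
    [0,0,0.13,0.105,0.395,0.1,0.01],
    [0,0,0.13,0.112,0.418,0.095,0.01],
    [0,0,0.13,0.114,0.427,0.075,0.01],
    [0,0,0.13,0.114,0.427,0.06,0.01],
    [0,0,0.13,0.114,0.427,0.06,0.01],
  ],
)

```text
time: 6.4
eef_pos: [0.5598, 0.0328, 0.1084]
ee_rot: [0.001, 0.996, -0.084, -0.004]
force: [-1.4, -0.2, -1.7]
grip_width: 0.019
```

Run:
```python
from h import *
c=shot('wrist','w2.png');s=shot('side','s2.png')
o=monitor.get_obs();print(o['time'],o['qpos'].round(2),o['eef_pos'].round(4),o['force'].round(2),o['grip_width'])
t=np.zeros((420,800,3),np.uint8);t[:,:560]=c['color'];t[:400,560:]=cv2.resize(s['color'][150:250,225:285],(240,400));cv2.imwrite('pics/m2.png',t)
```

```text
6.5 [ 0.01  0.18  1.98 -0.    0.99  1.75] [0.562  0.0322 0.1111] [ 0.24  0.31 -1.34] 0.01899688905926512
```

View pics/m2.png

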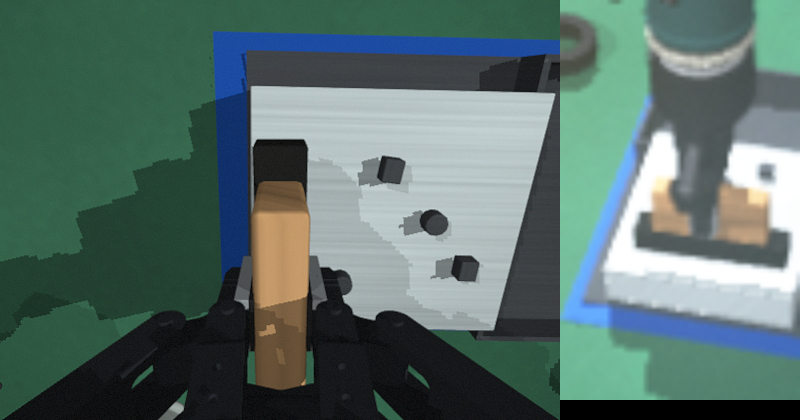

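The wrist view shows the scraper held over the plate's far (+y) edge, parallel to it. The offcuts are at (391,170), (433,222), (465,267) and (342,282), all on the tray side. I'll check positions from the plate corners.

Run:
```python
from h import *
c=shot('wrist')
P=[at(c,u,.04)[:2] for u in[(251,86),(555,93),(493,331)]];print(np.round(P,4).tolist())
v=P[1]-P[0];print(np.degrees(np.arctan2(*v[::-1])),np.linalg.norm(v),np.linalg.norm(P[2]-P[1]),np.degrees(np.arctan2(*(P[1]-P[2])[::-1])))
cen=(P[0]+P[2])/2;print('centre',cen)
e=-v/np.linalg.norm(v);X=np.array([e[1],-e[0]])
for u in[(391,172),(433,222),(465,268),(345,282)]:
  w=at(c,u,.045)[:2];print(w.round(4),'station',((w-cen)@X).round(4),((w-cen)@e).round(4))
o=monitor.get_obs();print(o['eef_pos'].round(4),((o['eef_pos'][:2]-cen)@X).round(4),((o['eef_pos'][:2]-cen)@e).round(4))
q=np.array(o['ee_rot']);a=Rotation.from_quat(q[[1,2,3,0]]).as_matrix();print(np.degrees(np.arctan2(a[1,1],a[0,1])),a[:,2].round(4))
```

```text
[[0.6446, 0.0325], [0.614, -0.1257], [0.4652, -0.0965]]
-100.97553207215968 0.16117480682961072 0.15160324542486672 -11.130710922672572
centre [ 0.55492377 -0.03197355]
[ 0.5871 -0.0355] station 0.0323 0.0027
[ 0.5532 -0.0575] station 0.0031 -0.0254
[ 0.5196 -0.0757] station -0.0264 -0.0497
[ 0.5223 -0.0026] station -0.0376 0.0226
[0.5628 0.0321 0.112 ] -0.0044 0.0644
-99.76020057450367 [-4.e-04 -2.e-04 -1.e+00]
```

carry_out(
  commands=[
    [0,0,0,0,0,-0.01,0.01],
    [0,0,0,0,0,-0.018,0.01],
    [0,0,0,0,0,-0.022,0.01],
    [0,0,0,0,0,-0.022,0.01],
  ],
)

```text
time: 6.95
eef_pos: [0.5629, 0.0327, 0.0896]
ee_rot: [0.0, 0.996, -0.085, -0.0]
force: [-0.6, -0.6, -1.7]
grip_width: 0.0192
```

carry_out(
  commands=[
    [0,0,-0.01,-0.001,-0.007,0,0.01],
    [0,0,-0.01,-0.003,-0.016,0,0.01],
    [0,0,-0.01,-0.005,-0.025,0,0.01],
    [0,0,-0.01,-0.006,-0.034,0,0.01],
    [0,0,-0.01,-0.008,-0.043,0,0.01],
    [0,0,-0.01,-0.009,-0.052,0,0.01],
    [0,0,-0.01,-0.011,-0.061,0,0.01],
    [0,0,-0.01,-0.013,-0.07,0,0.01],
    [0,0,-0.01,-0.014,-0.079,0,0.01],
    [0,0,-0.01,-0.016,-0.088,0,0.01],
    [0,0,-0.01,-0.018,-0.097,0,0.01],
    [0,0,-0.01,-0.019,-0.106,0,0.01],
    [0,0,-0.01,-0.021,-0.115,0,0.01],
    [0,0,-0.01,-0.022,-0.124,0,0.01],
    [0,0,-0.01,-0.024,-0.132,0,0.01],
    [0,0,-0.01,-0.025,-0.14,0,0.01],
    [0,0,-0.01,-0.027,-0.148,0,0.01],
    [0,0,-0.01,-0.027,-0.148,0,0.01],
  ],
)

```text
time: 8.75
eef_pos: [0.5358, -0.116, 0.09]
ee_rot: [0.0, 0.996, -0.09, -0.0]
force: [0.1, -0.1, -2.0]
grip_width: 0.0193
```

Run:
```python
from h import *
c=shot('wrist','w3.png');s=shot('scene','s3.png')
o=monitor.get_obs();print(o['time'],o['eef_pos'].round(4),o['force'].round(2),o['grip_width'])
t=np.zeros((420,800,3),np.uint8);t[:,:560]=c['color'];t[:200,560:]=cv2.resize(s['color'][215:280,195:305],(240,200));cv2.imwrite('pics/m3.png',t)
```

```text
8.85 [ 0.5359 -0.1152  0.09  ] [-0.17  1.02 -1.2 ] 0.019043545482876203
```

View pics/m3.png

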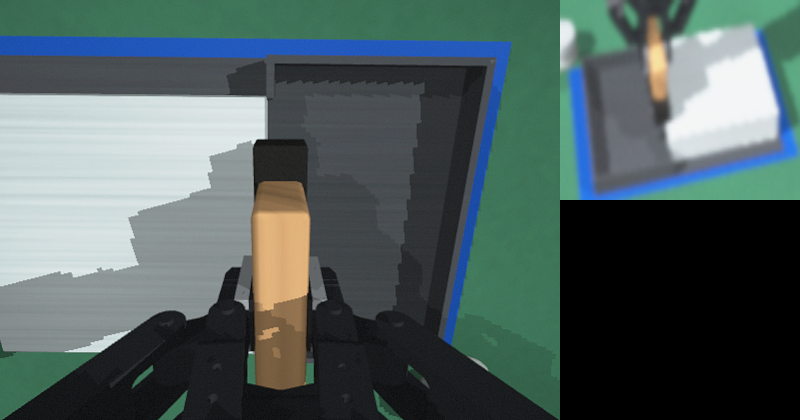

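The plate is clear, and no offcut shows outside the plate or tray. Now I lift and go over to the pad, then check the tray.

carry_out(
  commands=[
    [0,0,0,0,0,0.03,0.01],
    [0,0,0,0,0,0.06,0.01],
    [0,0,-0.02,-0.013,-0.04,0.06,0.01],
    [0,0,-0.05,-0.026,-0.085,0.06,0.01],
    [0,0,-0.07,-0.04,-0.13,0.06,0.01],
    [0,0,-0.09,-0.054,-0.175,0.06,0.01],
    [0,0,-0.11,-0.068,-0.22,0.06,0.01],
    [0,0,-0.13,-0.08,-0.255,0.06,0.01],
    [0,0,-0.13,-0.087,-0.277,0.05,0.01],
    [0,0,-0.13,-0.087,-0.277,0.04,0.01],
    [0,0,-0.13,-0.087,-0.277,0.04,0.01],
  ],
)

```text
time: 9.95
eef_pos: [0.4478, -0.3908, 0.1278]
ee_rot: [-0.002, 0.988, -0.155, -0.002]
force: [-0.7, 0.2, -1.8]
grip_width: 0.019
```

Run:
```python
from h import *
c=shot('side','s4.png');s=shot('scene','sc4.png');w=shot('wrist','w4.png')
o=monitor.get_obs();print(o['time'],o['eef_pos'].round(4),o['force'].round(2),o['grip_width'])
def crop(im,x,y,w,h,f): return cv2.resize(im[y:y+h,x:x+w],None,fx=f,fy=f,interpolation=cv2.INTER_CUBIC)
t=np.zeros((600,800,3),np.uint8);t[:300,:400]=crop(s['color'],195,215,100,75,4);t[:300,400:]=crop(c['color'],225,155,100,75,4)
# gun top-ish: scene & side
t[300:600,:400]=crop(s['color'],320,165,80,60,5);t[300:600,400:]=crop(c['color'],235,245,100,75,4)[:300]
cv2.imwrite('pics/m4.png',t)
```

```text
10.1 [ 0.4494 -0.3907  0.1298] [ 0.32  0.31 -1.36] 0.019237161472249166
```

View pics/m4.png

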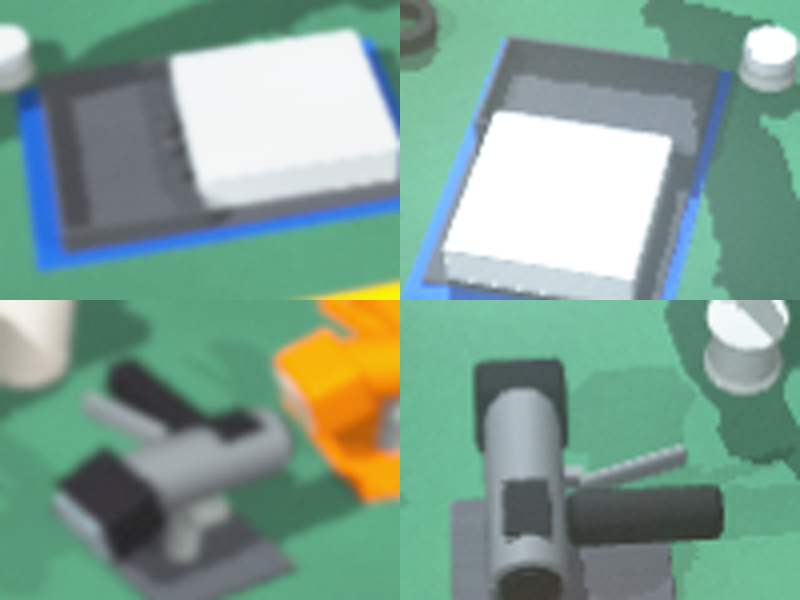

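The plate is bare, and the offcuts show as dark blobs in the tray along the plate's edge (scene crop (175,130)–(185,180)). The gun's grip and trigger both point toward the robot side. Now I stand the scraper on the pad.

carry_out(
  commands=[
    [0,0,0,0,0,-0.04,0.01],
    [0,0,0,0,0,-0.06,0.01],
    [0,0,0,0,0,-0.07,0.01],
    [0,0,0,0,0,-0.074,0.01],
    [0,0,0,0,0,-0.077,0.01],
    [0,0,0,0,0,-0.077,0.01],
    [0,0,0,0,0,-0.077,0.03],
    [0,0,0,0,0,-0.077,0.05],
    [0,0,0,0,0,-0.077,0.0854],
    [0,0,0,0,0,-0.077,0.0854],
    [0,0,0,0,0,-0.077,0.0854],
    [0,0,0,0,0,-0.077,0.0854],
    [0,0,0,0,0,-0.077,0.0854],
  ],
)

```text
time: 11.4
eef_pos: [0.4489, -0.392, 0.053]
ee_rot: [-0.0, 0.988, -0.154, -0.0]
force: [-1.5, 0.3, 0.7]
grip_width: 0.0857
```

carry_out(
  commands=[
    [0,0,0,0,0,0.015,0.0854],
    [0,0,0,0,0,0.05,0.0854],
    [0,0,0,0,0,0.1,0.0854],
    [0,0,0.15,0.0,0.02,0.14,0.0854],
    [0,0,0.3,0.02,0.06,0.17,0.0854],
    [0,0,0.45,0.03,0.1,0.2,0.0854],
    [0,0,0.6,0.05,0.14,0.227,0.0854],
    [0,0,0.75,0.06,0.18,0.227,0.0854],
    [0,0,0.9,0.071,0.22,0.227,0.0854],
    [0,0,1.05,0.071,0.232,0.227,0.0854],
    [0,0,1.2,0.071,0.232,0.227,0.0854],
    [0,0,1.35,0.071,0.232,0.227,0.0854],
    [0,0,1.5,0.071,0.232,0.227,0.0854],
    [0,0,1.65,0.071,0.232,0.227,0.0854],
    [0,0,1.75,0.071,0.232,0.227,0.0854],
    [0,0,1.75,0.071,0.232,0.227,0.0854],
  ],
)

```text
time: 13.0
eef_pos: [0.52, -0.16, 0.2811]
ee_rot: [0.0, 0.751, 0.66, 0.0]
force: [0.0, -0.5, 0.9]
grip_width: 0.0858
```

Run:
```python
from h import *
w=shot('wrist','w5.png');s=shot('scene','sc5.png')
o=monitor.get_obs();print(o['time'],o['eef_pos'].round(4),o['force'].round(2),o['qpos'].round(2),np.round(w['position'],3))
t=np.zeros((420,800,3),np.uint8);t[:,:560]=w['color'];t[:240,560:]=cv2.resize(s['color'][205:285,90:170],(240,240));cv2.imwrite('pics/m5.png',t)
```

```text
13.1 [ 0.52   -0.16    0.2808] [-1.01 -0.16  0.7 ] [-0.34 -0.    1.85 -0.    1.3  -0.21] [ 0.53  -0.08   0.405]
```

View pics/m5.png

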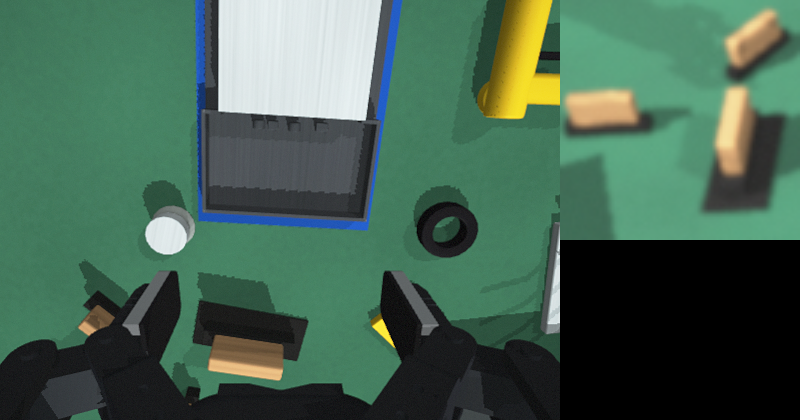

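The wrist view shows all four offcuts in the tray against the plate's wall, at (258,122), (272,123), (293,125) and (320,125). The scraper stands on its pad. Next is a close look at the gun.

carry_out(
  commands=[
    [0,0,0.14,-0.006,0.045,0.02,0.0854],
    [0,0,0.28,-0.012,0.09,0.02,0.0854],
    [0,0,0.42,-0.018,0.135,0.02,0.0854],
    [0,0,0.56,-0.024,0.18,0.02,0.0854],
    [0,0,0.7,-0.03,0.225,0.02,0.0854],
    [0,0,0.84,-0.036,0.27,0.02,0.0854],
    [0,0,0.98,-0.042,0.315,0.02,0.0854],
    [0,0,1.12,-0.048,0.36,0.02,0.0854],
    [0,0,1.26,-0.054,0.405,0.02,0.0854],
    [0,0,1.4,-0.06,0.45,0.02,0.0854],
    [0,0,1.54,-0.066,0.49,0.02,0.0854],
    [0,0,1.68,-0.068,0.51,0.02,0.0854],
    [0,0,1.7,-0.068,0.51,0.02,0.0854],
    [0,0,1.7,-0.068,0.51,0.02,0.0854],
    [0,0,1.7,-0.068,0.51,0.02,0.0854],
  ],
)

```text
time: 14.6
eef_pos: [0.4521, 0.3491, 0.3001]
ee_rot: [0.0, 0.002, 1.0, -0.0]
force: [0.2, -1.1, -0.7]
grip_width: 0.0854
```

Run:
```python
from h import *
w=shot('wrist','w6.png')
o=monitor.get_obs();print(o['time'],o['eef_pos'].round(4),o['ee_rot'].round(4),o['qpos'].round(2),np.round(w['position'],3))
for t,z in dict(grip=.09,squeeze=.09,gun=0).items():
  for q in pinpoint(t,'wrist')[:3]: print(t,np.round(q['uv'],1),round(q['p'],2),at(w,q['uv'],z)[:2].round(4))
```

```text
14.65 [0.4522 0.3489 0.3001] [ 0.e+00  2.e-03  1.e+00 -2.e-04] [ 0.61  0.04  1.77 -0.    1.33 -0.95] [0.371 0.349 0.424]
squeeze [284.  177.2] 0.67 [0.4543 0.3518]
gun [496.4 130.2] 0.85 [0.4203 0.6056]
gun [283.7 170.5] 0.7 [0.4683 0.3523]
```

View pics/w6.png

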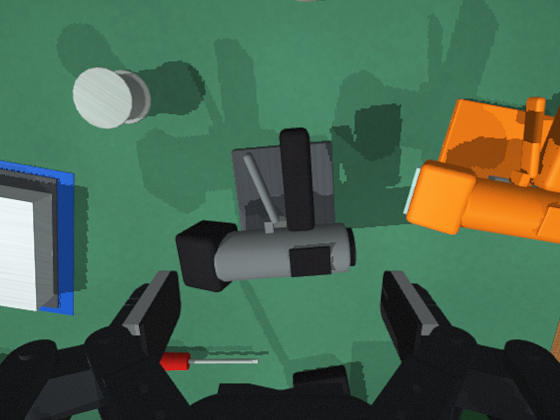

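The wrist view shows the grey gun with grip (296,180), the trigger blade from (268,225) to (248,155), and the barrel at (285,250). The orange look-alike is at (470,190). Next I measure the gun's yaw and squeeze point.

Run:
```python
from h import *
w=shot('wrist')
f=lambda u,z:at(w,u,z)[:2]
L=[f((281,135),.1),f((287,222),.1)];Rr=[f((308,135),.1),f((313,222),.1)]
B1=[f((228,233),.095),f((345,224),.095)];B2=[f((222,279),.095),f((350,267),.095)]
for n,(a,b) in dict(gl=L,gr=Rr,b1=B1,b2=B2).items():
  v=b-a;print(n,a.round(4),b.round(4),np.degrees(np.arctan2(*v[::-1])).round(1))
from scipy.optimize import least_squares
# gun-frame model points vs pixels
M=[((-58,14,100),(294.5,130)),((-54,0,100),(281,135)),((-54,28,100),(308,135)),((35,0,100),(287,222)),((35,28,100),(313,222)),((-39,-34,97),(246,155)),((68,66,90),(354,245))]
def res(p):
  y=p[2];Rz=np.array([[np.cos(y),-np.sin(y)],[np.sin(y),np.cos(y)]]);o=[]
  for m,u in M:
    P=np.r_[Rz@np.array(m[:2])/1000+p[:2],m[2]/1000];o+=list(proj(w,P)-u)
  return o
s=least_squares(res,[.465,.34,0],loss='soft_l1');y=s.x[2]
print(s.x.round(4),np.degrees(y),np.round(s.fun,1))
c,sn=np.cos(y),np.sin(y)
print('squeeze',(s.x[:2]+np.array([[c,-sn],[sn,c]])@[-.012,.004]).round(4))
```

```text
gl [0.4124 0.349 ] [0.4977 0.3548] 3.8
gr [0.4125 0.3737] [0.4978 0.3805] 4.6
b1 [0.5114 0.2949] [0.502  0.4133] 94.6
b2 [0.5645 0.2859] [0.5506 0.4212] 95.9
[0.4664 0.3524 0.0894] 5.124386205447036 [-0.2 -0.6 -1.6  0.3  2.  -2.6  0.7  3.4  2.9  1.  -1.2 -0.7 -0.8  0.6]
squeeze [0.4541 0.3553]
```

carry_out(
  commands=[
    [0,0,0.087,0.002,0.006,-0.04,0.0854],
    [0,0,0.087,0.002,0.006,-0.08,0.0854],
    [0,0,0.087,0.002,0.006,-0.12,0.0854],
    [0,0,0.087,0.002,0.006,-0.15,0.0854],
    [0,0,0.087,0.002,0.006,-0.17,0.0854],
    [0,0,0.087,0.002,0.006,-0.185,0.0854],
    [0,0,0.087,0.002,0.006,-0.2,0.0854],
    [0,0,0.087,0.002,0.006,-0.21,0.0854],
    [0,0,0.087,0.002,0.006,-0.21,0.0854],
  ],
  squeeze=30,
)

```text
time: 15.75
eef_pos: [0.4534, 0.3554, 0.0888]
ee_rot: [-0.001, -0.043, 0.999, -0.001]
force: [-0.5, -0.2, 0.2]
grip_width: 0.0853
```

Run:
```python
from h import *
w=shot('wrist','w7.png');s=shot('side','s7.png')
o=monitor.get_obs();print(o['time'],o['eef_pos'].round(4),o['force'].round(2),o['qpos'].round(2))
t=np.zeros((420,800,3),np.uint8);t[:,:560]=w['color'];t[:300,560:]=cv2.resize(s['color'][225:325,225:305],(240,300));cv2.imwrite('pics/m7.png',t)
```

```text
15.85 [0.4545 0.3563 0.0906] [-0.18  0.3   0.89] [ 0.62  0.23  1.96 -0.    0.95 -1.04]
```

View pics/m7.png

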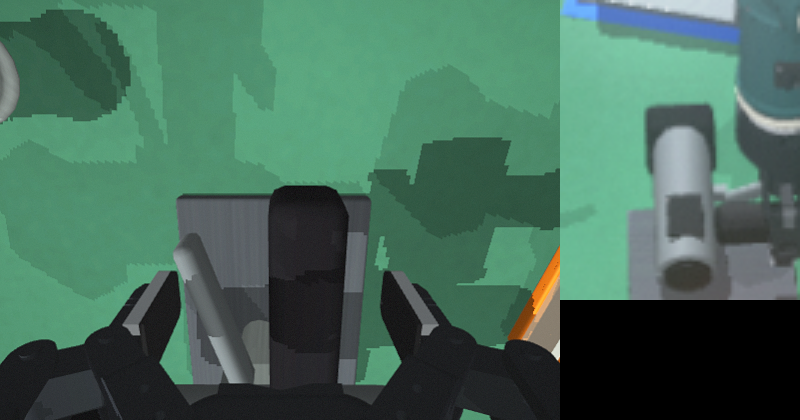

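The trigger blade (190,245)–(245,380) and the grip both lie between the fingers (150,300) and (410,300), with no contact yet. Now I squeeze and hold.

carry_out(
  commands=[
    [0,0,0,0,0,0,0.065],
    [0,0,0,0,0,0,0.055],
    [0,0,0,0,0,0,0.05],
    [0,0,0,0,0,0,0.045],
    [0,0,0,0,0,0,0.035],
    [0,0,0,0,0,0,0.035],
    [0,0,0,0,0,0,0.035],
    [0,0,0,0,0,0,0.035],
  ],
  squeeze=30,
)

```text
time: 16.65
eef_pos: [0.4542, 0.3578, 0.0915]
ee_rot: [0.001, -0.042, 0.999, 0.002]
force: [-3.7, 2.7, 5.7]
grip_width: 0.042
```

carry_out(
  commands=[
    [0,0,0,0,0,0,0.035],
    [0,0,0,0,0,0,0.035],
    [0,0,0,0,0,0,0.035],
    [0,0,0,0,0,0,0.035],
    [0,0,0,0,0,0,0.035],
    [0,0,0,0,0,0,0.035],
    [0,0,0,0,0,0,0.035],
    [0,0,0,0,0,0,0.035],
    [0,0,0,0,0,0,0.035],
    [0,0,0,0,0,0,0.035],
    [0,0,0,0,0,0,0.035],
    [0,0,0,0,0,0,0.035],
    [0,0,0,0,0,0,0.035],
    [0,0,0,0,0,0,0.035],
    [0,0,0,0,0,0,0.035],
    [0,0,0,0,0,0,0.035],
    [0,0,0,0,0,0,0.035],
    [0,0,0,0,0,0,0.035],
    [0,0,0,0,0,0,0.035],
    [0,0,0,0,0,0,0.035],
  ],
)

```text
time: 18.65
eef_pos: [0.4542, 0.3578, 0.0915]
ee_rot: [0.001, -0.042, 0.999, 0.002]
force: [-2.3, 1.6, 5.8]
grip_width: 0.0423
```

Run:
```python
from h import *
w=shot('wrist','w8.png');o=monitor.get_obs();print(o['time'],o['eef_pos'].round(4),o['force'].round(2),o['grip_width'])
```

```text
18.7 [0.4542 0.3579 0.0915] [-3.36  2.57  6.64] 0.04182104104425152
```

View pics/w8.png

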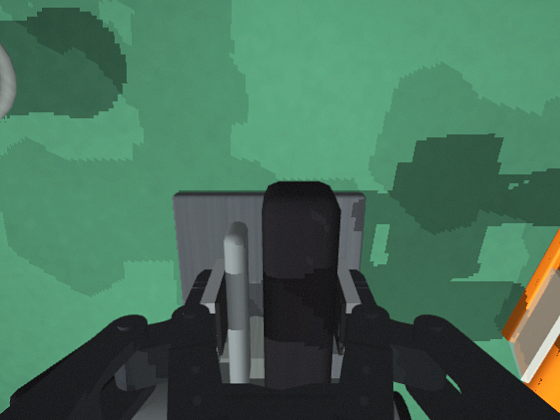

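The trigger blade at (237,225–380) is now parallel to the grip, so it's fully in, and it was held for over two seconds. Now I release and retreat.

carry_out(
  commands=[
    [0,0,0,0,0,0,0.055],
    [0,0,0,0,0,0,0.07],
    [0,0,0,0,0,0,0.0854],
    [0,0,0,0,0,0,0.0854],
    [0,0,0,0,0,0,0.0854],
    [0,0,0,0,0,0,0.0854],
    [0,0,0,0,0,0,0.0854],
    [0,0,0,0,0,0.03,0.0854],
    [0,0,0,0,0,0.07,0.0854],
    [0,0,0,0,0,0.11,0.0854],
    [0,0,0,0,0,0.15,0.0854],
    [0,0,0,0,0,0.19,0.0854],
    [0,0,0,0,0,0.21,0.0854],
    [0,0,0,0,0,0.21,0.0854],
    [0,0,0,0,0,0.21,0.0854],
  ],
)

```text
time: 20.2
eef_pos: [0.4539, 0.356, 0.2999]
ee_rot: [0.0, -0.043, 0.999, 0.0]
force: [-0.5, -0.0, -0.1]
grip_width: 0.0855
```

Run:
```python
from h import *
w=shot('wrist','w9.png');s=shot('scene','sc9.png');d=shot('side','s9.png');o=monitor.get_obs();print(o['time'],o['eef_pos'].round(4),o['force'].round(2),o['grip_width'])
def crop(im,x,y,w,h,f): return cv2.resize(im[y:y+h,x:x+w],None,fx=f,fy=f,interpolation=cv2.INTER_CUBIC)
t=np.zeros((600,800,3),np.uint8);t[:300,:400]=crop(w['color'],170,110,200,150,2);t[:300,400:]=crop(s['color'],80,200,133,100,3)[:300,:400] if 0 else cv2.resize(s['color'][200:300,80:213],(400,300))
t[300:,:400]=crop(s['color'],195,215,100,75,4);t[300:,400:]=crop(d['color'],225,100,133,100,3)[:300,:400] if 0 else cv2.resize(d['color'][100:200,225:358],(400,300))
cv2.imwrite('pics/m9.png',t)
```

```text
20.35 [0.453  0.3553 0.2975] [-0.82 -0.52 -0.39] 0.08520902988549738
```

View pics/m9.png

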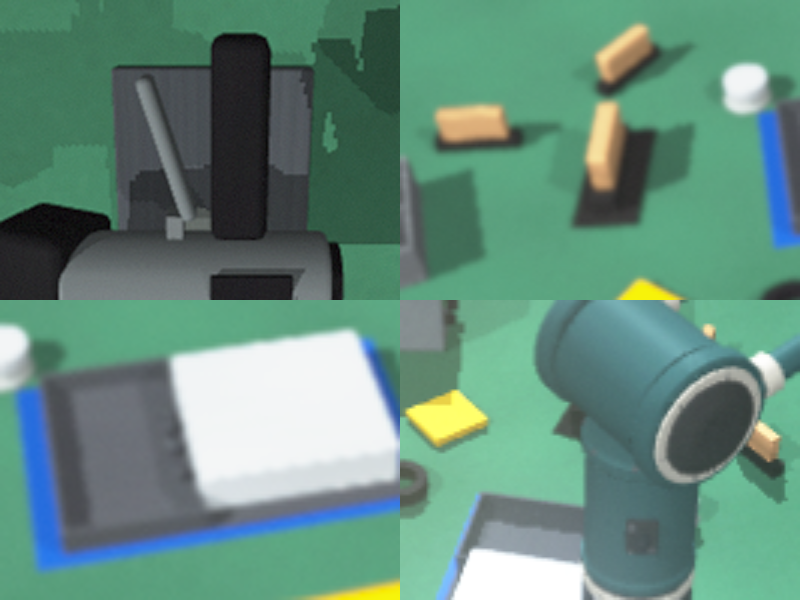

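The trigger is flared out again (crop (145,80)–(188,218)), the scraper stands on its pad, the plate is clear with the offcuts in the tray, and the arm is touching nothing. Handing in.

```bash
python3 -c "
from plant import r
print(r.finish_job())"
```

```text
the job is handed in; nothing more can be done
None
```

The job is done and handed in at about 20 s of robot time. There was no verdict, so what follows rests on my own checks.

- **Offcuts:** One sweep with the scraper pushed all four into the catch tray. A wrist picture before the squeeze showed four blobs in the tray along the plate's wall. The last pictures show the plate bare and blobs still there, but too blurred to count all four again.
- **Scraper:** It stands upright and released on its pad, about 2 mm from where it started.
- **Trigger:** I squeezed it only after the plate was clear. The fingers read 42 mm against the 43 mm expected fully in, and the picture showed the blade parallel to the grip. I held it for over 2 s, and after release it shows flared out again as at the start.
- **Arm and bench:** The arm ended clear above the gun with about zero force. I saw no bystander moved, though the arm hid part of the bench in the last side view.

No check failed or disagreed beyond a few millimetres between cameras. I could only judge offcut height from pictures, not measure it.

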